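Load the connector nest and set its clamp screw

TASK

Load the two loose white connector housings into the nest: the longer one fully down in the empty pocket of the row of long housings, the shorter one fully down in the empty pocket of the row of short ones. Then turn the nest's steel clamp thumbscrew clockwise until it seats, back it off a quarter turn so that the nest can float, and finish while still gripping the thumbscrew there, held still, so that its lock nut can be set. Leave the screwdriver, the brass fitting and the grey parts bin alone.

Things in the scene. Friction and masses are not known exactly. Their poses are not given: they have to be found in the camera images.
- long_housing: longer of two loose white connector housings, alike but for length: 44 mm long (its y), 14 wide (x), 26 high, the lowest 4 mm 1 mm narrower all round; small dark slots on top; about 30 g; same after a half turn. Origin: centre of the underside. Starts upright on a thin dark mat on the table at the robot's left
- short_housing: shorter of two loose white connector housings, alike but for length: 30 mm long (its y), 14 wide (x), 26 high, the lowest 4 mm 1 mm narrower all round; small dark slots on top; about 22 g; same after a half turn. Origin: centre of the underside. Starts upright on a thin dark mat on the table at the robot's left
- long_pocket (a point): centre of the floor of the empty middle pocket of the long row, 18 mm above the table; 10 mm deep, straight walls, opening 18 mm (point's x) x 48 mm (y, along the row). A seated housing's underside is at this point, long side along y, top 16 mm proud
- short_pocket (a point): centre of the floor of the empty middle pocket of the short row, 18 mm above the table; 10 mm deep, straight walls, opening 18 mm (point's x) x 34 mm (y, along the row). A seated housing's underside is at this point, long side along y, top 16 mm proud
- long_row: long row: fixed grey block 40 (x) x 176 mm (y), 16 high, on the nest's black base plate (12 mm thick); empty pocket in its middle, a fixed white 44 mm long housing standing at each end (58 mm along y, top 44 mm above the table). Origin: centre of the underside. The two rows lie parallel, 84 mm apart; which is nearer the robot varies
- short_row: short row: fixed grey block 40 (x) x 176 mm (y), 16 high, on the nest's black base plate (12 mm thick); empty pocket in its middle, a fixed white 30 mm long housing standing at each end (58 mm along y, top 44 mm above the table). Origin: centre of the underside. The two rows lie parallel, 84 mm apart; which is nearer the robot varies
- clamp: fixed dark steel clamp block 62 x 40 x 20 mm that carries the thumbscrew, on the -y end of the nest's black base plate, about 135 mm from the middle of the rows (place and yaw vary); on it a steel boss and a hex lock nut. Origin: centre of the underside, 12 mm above the table, below the screw's axis
- thumb_bar (a point): middle of the grip bar of the steel thumbscrew, on its upright turning axis, 70 mm above the table. The bar is 44 mm long (point's x, turns with the screw), 12 mm thick (y); its flat sides reach from 13 mm below this point to 12 mm above (the top). Under it a round collar of radius 12 mm, then the hex lock nut and the clamp block, whose top is 32 mm above the table
- thumbscrew (a joint): how far the thumbscrew is screwed in, rad: grows as it is turned clockwise seen from above, does not sink as it turns. 0 = end stop fully out, 4.0 = seated (hard stop). Starts 1.0 to 2.0 rad short of seated; turns stiffly (friction 0.10 N m) and stays where it is left. A quarter turn back from seated reads 2.43
- screwdriver: bystander: loose screwdriver 170 mm long with a black handle, lying on the table beyond the mat; origin under its middle
- fitting: bystander: loose brass air fitting, 22 mm across, 34 mm high, upright on the table at the robot's right; origin centre of the underside
- parts_bin: bystander: loose empty grey open bin 90 x 120 x 45 mm at the far right; origin centre of the underside
Things that resemble listed ones, but are neither listed nor needed, are in the scene too. Leave any brown or purple look-alike of the short_housing alone.

How it is judged:
By the outcome, as a careful person would: the job done as asked, in the order asked, and still so for the second after the job is handed in, while the arm keeps its last pose, push and grip.
It also fails if it takes over 58 s, if anything falls off the work surface, if the arm or the gripper's body presses on something with over 40 N, if the wrist force passes 120 N, or if a joint passes its speed limit or range.

ROBOT

A 7-joint arm with a two-finger parallel gripper is mounted at the origin on the work surface. World frame = base frame: x ahead of the robot, y to its left, z up, the work surface at z = 0. Lengths are in m, angles in rad, forces in N, time in s.
With the tool pointing down it reaches from about 0.4 to 0.85 m from the base axis. Payload 10.4 kg.
Tool frame: the origin (TCP) lies at the very end of the fingers, on their centre line; the grasp point (between the pads) lies 19 mm behind it (r.pinch_z is the distance from the TCP to the grasp point, in m); z points along the fingers, y is the line along which they close (so a half turn about z gives the same grasp; the last joint's range is limited). The gripper opens to 87 mm and grips with 3 to 60 N. Pads are 19 mm wide; open, the fingers measure 117 mm over their backs; the gripper's body (75 mm by 190 mm) begins 51 mm behind the grasp point.
Start: joints at [1.306, 0.332, -0.065, 1.46, 0.022, 1.35, -0.088], TCP at [0.15, -0.607, 0.191] pointing down, gripper open.
Joint ranges: [-2.6, 2.6], [-0.5, 2.12], [-1.47, 1.34], [0.16, 2.42], [-1.27, 4.41], [0.06, 2.06], [-2.6, 2.6]. Speed limits (rad/s): [2.22, 2.22, 2.79, 2.79, 3.14, 3.14, 3.14].

INTERFACE

Orientations are given as a unit quaternion [x, y, z, w].
In Python, from bench import r, camera gives the robot as it stands. The module is installed in compiled form; this text tells all that it offers.
- The arm moves only by the shell command python3 -m pendant 'ROWS' [FORCE]. ROWS is JSON, a list of rows, each an object with "dp": the shift along the tool's x, y, z as a fraction of full scale, a list of three; "rotation": the turn, a rotation vector about the tool's x, y, z as a fraction of full scale, a list of three; "jaw": the opening, from 0 (shut) to 1 (fully open). A call has 1 to 8 rows; each row is the pose to reach, as a shift and turn from the pose commanded when the call began, along the tool's axes at that moment, turning the shorter way round; what a row does not reach only later rows make up. Full scale, the value 1, is 0.15 m for a shift and 2 pi rad for a turn. A row lasts 1/8 s, in which the tool goes at most 62.5 mm and 10.7 degrees, less where a joint would pass 70% of its speed; a pose out of reach is approached as far as the arm can. A call with a number of a shift or a turn outside -1 to 1 is refused whole. A call with a gripper value outside its range is refused whole. The fingers move at their own pace and stop on an object; FORCE is the grip in N (left out, the last holds). Time passes only in rows, so rows that repeat a pose let the fingers close. It gives the time, the measured TCP pose, the force, the opening and the grip force at its end, in the units of the state.
- r.read_state(): the state, without advancing time (a new reading comes with each control period).
- camera(name): name is "scene" or "top" or "wrist"; returns a dict with "image" (420x560x3 uint8, red, green, blue), "z_map" (420x560 float32, m along the optical axis (not along the pixel's ray), 0 where there is no reading), "mtx" (3x3 intrinsics, pixels), "T" (4x4, takes a point from camera to world coordinates). Camera axes: x right, y down, z forward; pixel columns grow to the right and rows downward; lengths in m; the calibration is good to about 2 mm. The wrist camera is an equidistant fisheye: a pixel r from the principal point sees the ray r / f radians off the axis. A picture is of the moment at which its call begins.
- r.close_job(): hands the job in; it is judged then, once.
The state is a dict: "time": time; "joint_positions": joint angles; "joint_vel": joint speeds; "joint_torque": joint torques, N m; "ee_pos": TCP position; "eef_rot": TCP orientation; "ft_force": force on the tool from outside, world axes, zero at the start; "torque": the same for the moment, N m; "width": finger opening in m; "grip_force": force on a finger pad.
Only numpy, scipy, OpenCV 4.12 (cv2) and the standard library are available. Lean on these libraries where they do the work, as an engineer would, in place of code of your own. Each camera call takes 0.05 s, during which the arm holds its last target. There are 200 camera calls.

## Working session

There is one attempt and no reset: what is moved stays moved. The work goes in short steps, Python scripts to look and compute and a shell command to move; the robot and the scene stay as the last step left them, time stands still between calls to the robot, and variables do not carry over. Pictures are saved under pics/ and viewed, at most 10 in all, crops included, and the job is handed in when it is done.

```bash
mkdir -p pics; python3 - <<'E'
from bench import r,camera
import cv2,numpy as np
for n in("top","scene"):
    c=camera(n); cv2.imwrite(f"pics/{n}0.png",cv2.cvtColor(c["image"],cv2.COLOR_RGB2BGR)); np.savez(f"{n}0.npz",**c)
    print(n,c["mtx"].round(1).tolist(),c["T"].round(3).tolist())
s=r.read_state();print(s["time"],s["ee_pos"],s["eef_rot"],s["width"],r.pinch_z)
E
```

```text
top [[457.1, 0.0, 285.2], [0.0, 457.1, 208.0], [0.0, 0.0, 1.0]] [[0.028, -0.997, 0.078, 0.5], [-1.0, -0.029, -0.011, -0.022], [0.014, -0.078, -0.997, 1.089], [0.0, 0.0, 0.0, 1.0]]
scene [[450.5, 0.0, 280.9], [0.0, 450.5, 210.4], [0.0, 0.0, 1.0]] [[-0.443, 0.688, -0.575, 1.202], [0.896, 0.347, -0.276, 0.267], [0.01, -0.638, -0.77, 0.907], [0.0, 0.0, 0.0, 1.0]]
0.1 [ 0.14959593 -0.60644016  0.19035019] [ 9.92694573e-01  1.20652748e-01 -1.04458747e-04 -6.23415262e-04] 0.08740380845966816 0.0187
```

View pics/top0.png

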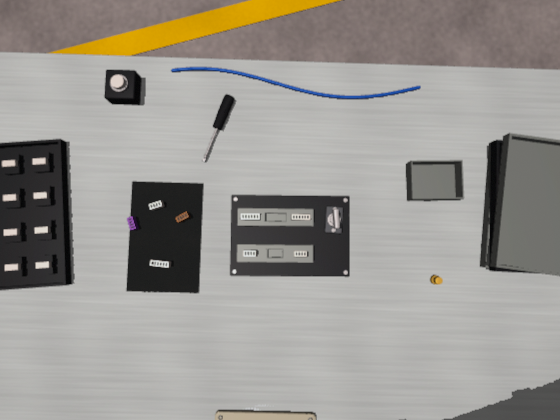

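View pics/scene0.png

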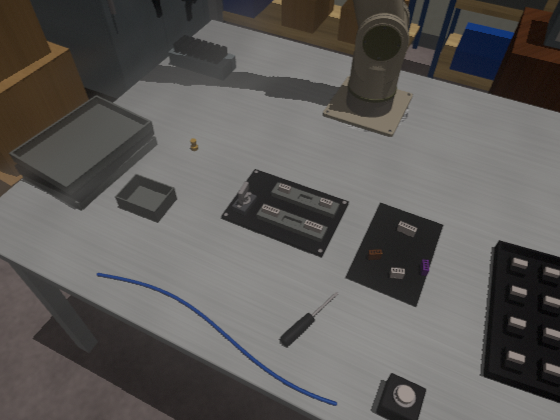

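The top view shows the loose long housing at (160,264) and the loose short one at (155,205). The long row is at (275,217), the short row at (275,253) and the thumbscrew at (334,218). The scene view agrees.

```bash
cat > h.py <<'E'
import numpy as np,cv2
from scipy.spatial.transform import Rotation as R
def world(c,fish=False):
    z=c["z_map"];K=c["mtx"];v,u=np.mgrid[:z.shape[0],:z.shape[1]]
    x=(u-K[0,2])/K[0,0];y=(v-K[1,2])/K[1,1]
    if fish:
        t=np.hypot(x,y);k=np.where(t>1e-6,np.tan(np.minimum(t,1.4))/np.maximum(t,1e-6),1);x=x*k;y=y*k
    p=np.stack([x*z,y*z,z],-1)@c["T"][:3,:3].T+c["T"][:3,3]
    p[z==0]=np.nan
    return p
def blobs(mask,P,amin=8):
    n,l,st,ce=cv2.connectedComponentsWithStats(mask.astype(np.uint8))
    out=[]
    for i in range(1,n):
        if st[i,4]<amin: continue
        q=P[l==i]; (cx,cy),(w,h),a=cv2.minAreaRect((q[:,:2]*1000).astype(np.float32))
        if w<h: w,h,a=h,w,a+90
        a=(a+90)%180-90
        out.append((ce[i].round(1),st[i,4],round(cx,1),round(cy,1),round(w,1),round(h,1),round(a,1),np.round(np.median(q[:,2])*1000,1)))
    return out  # long-axis angle a in deg from world x
E
python3 - <<'E'
from h import *
for n in("top","scene"):
    c=dict(np.load(n+"0.npz"));P=world(c);h=cv2.cvtColor(c["image"],cv2.COLOR_RGB2HSV)
    reg=(P[...,0]>.3)&(P[...,0]<.75)&(P[...,1]>-.25)&(P[...,1]<.4)
    print(n,"tops")
    for b in blobs(reg&(P[...,2]>.02)&(P[...,2]<.036)&(P[...,1]>.1),P):print(*b)
    print("fixed")
    for b in blobs(reg&(P[...,2]>.036)&(P[...,2]<.05)&(P[...,1]<.1),P):print(*b)
    print("bar")
    for b in blobs(reg&(P[...,2]>.07)&(P[...,2]<.1),P):print(*b)
E
```

```text
top tops
[155.6 205. ] 85 581.0 268.0 29.9 14.4 -70.7 25.1
[182.2 217.1] 81 554.9 204.4 28.7 13.6 -60.1 25.2
[131.4 223.2] 88 537.2 321.5 30.5 14.3 19.4 25.8
[159.4 263.7] 124 445.7 252.1 44.1 14.2 85.5 25.2
fixed
[249.9 216.5] 113 559.7 46.1 41.5 11.9 -88.3 43.8
[300.3 217.2] 129 561.8 -69.6 43.7 14.1 -88.7 43.3
[330.2 223.2] 14 549.6 -138.5 18.0 6.0 38.4 36.6
[249.6 253.5] 83 475.3 44.3 29.7 11.4 -88.4 43.4
[300.  253.5] 78 478.5 -70.6 27.6 11.4 -88.3 43.7
bar
[336.2 218.7] 113 558.5 -147.4 42.6 11.6 5.4 80.6
scene tops
[406.9 226.7] 98 449.1 251.8 43.0 18.9 81.6 25.0
[374.3 252.2] 75 557.8 205.2 31.6 16.2 -56.2 24.5
[424.8 265.4] 78 540.5 321.6 30.1 14.7 15.8 24.9
[397.  270.8] 80 583.8 267.4 29.0 14.9 -65.4 25.1
fixed
[283.9 187.3] 68 481.6 -70.8 31.2 16.1 86.0 42.5
[245.3 199.6] 30 565.4 -141.1 23.0 11.2 -47.0 38.8
[325.1 201.8] 72 478.4 44.1 30.3 19.3 -83.8 42.1
[269.9 209.5] 104 565.2 -70.4 44.9 16.9 -85.6 42.7
[312.7 225.3] 112 563.3 46.0 43.7 17.5 89.8 42.7
bar
[242.4 189. ] 86 562.4 -147.4 44.6 12.8 7.0 79.6
```

```bash
python3 -m pendant '[{"dp":[1,-1,0],"rotation":[0,0,0],"jaw":0.6},{"dp":[1,-1,0],"rotation":[0,0,0],"jaw":0.6},{"dp":[1,-1,0],"rotation":[0,0,0],"jaw":0.6},{"dp":[1,-1,0],"rotation":[0,0,0],"jaw":0.6}]' 20
python3 -m pendant '[{"dp":[1,-1,0],"rotation":[0,0,0],"jaw":0.6},{"dp":[1,-1,0],"rotation":[0,0,0],"jaw":0.6},{"dp":[1,-1,0],"rotation":[0,0,0],"jaw":0.6},{"dp":[1,-1,0],"rotation":[0,0,0],"jaw":0.6}]'
python3 -m pendant '[{"dp":[1,-1,0],"rotation":[0,0,0],"jaw":0.6},{"dp":[1,-1,0],"rotation":[0,0,0],"jaw":0.6},{"dp":[1,-1,0],"rotation":[0,0,0],"jaw":0.6},{"dp":[1,-1,0],"rotation":[0,0,0],"jaw":0.6}]'
cat >> h.py <<'E'
def goal(x,y,z,yaw_y):
    """dp and rotation (pendant units) to TCP x,y,z (m) with tool y at yaw_y deg, pointing down"""
    from bench import r
    s=r.read_state();R0=R.from_quat(s["eef_rot"])
    t=np.deg2rad(yaw_y);yy=np.array([np.cos(t),np.sin(t),0]);zz=np.array([0,0,-1.]);G=R.from_matrix(np.stack([np.cross(yy,zz),yy,zz],1))
    dp=R0.inv().apply(np.array([x,y,z])-s["ee_pos"])/.15
    print("t",round(s["time"],2),"tcp",(s["ee_pos"]*1000).round(1),"dp",dp.round(4),"rot",((R0.inv()*G).as_rotvec()/2/np.pi).round(4),"w",round(s["width"],4),"g",s["grip_force"],"F",np.round(s["ft_force"],1),"j",np.round(s["joint_positions"],2))
E
python3 -c "
from h import *
goal(.447,.252,.19,-4.5)"
```

```text
time: 0.6
ee_pos: [0.2615, -0.4221, 0.1911]
eef_rot: [0.992, 0.123, 0.0, -0.0]
ft_force: [0.1, -1.5, -0.2]
width: 0.0564
grip_force: 0.0
time: 1.1
ee_pos: [0.3706, -0.2404, 0.1911]
eef_rot: [0.992, 0.123, 0.0, 0.0]
ft_force: [0.0, -0.8, -1.0]
width: 0.0521
grip_force: 0.0
time: 1.6
ee_pos: [0.4798, -0.0583, 0.191]
eef_rot: [0.992, 0.123, 0.0, -0.0]
ft_force: [-0.2, -0.8, -0.5]
width: 0.0523
grip_force: 0.0
t 1.6 tcp [479.8 -58.3 191. ] dp [ 0.2925 -2.0595  0.0085] rot [-1.000e-04 -2.000e-04 -1.983e-01] w 0.0523 g 0.0 F [-0.2 -0.8 -0.5] j [ 0.68  0.06 -0.67  1.79  0.04  1.3  -1.32]
```

```bash
python3 -m pendant '[{"dp":[0.15,-1,0],"rotation":[0,0,0],"jaw":0.5},{"dp":[0.15,-1,0],"rotation":[0,0,0],"jaw":0.5},{"dp":[0.15,-1,0],"rotation":[0,0,0],"jaw":0.5}]'
python3 -m pendant '[{"dp":[0.14,-1,0.3],"rotation":[0,0,-0.198],"jaw":0.5},{"dp":[0.14,-1,0.3],"rotation":[0,0,-0.198],"jaw":0.5},{"dp":[0.14,-1,0.3],"rotation":[0,0,-0.198],"jaw":0.5},{"dp":[0.14,-1,0.3],"rotation":[0,0,-0.198],"jaw":0.5},{"dp":[0.14,-1,0.3],"rotation":[0,0,-0.198],"jaw":0.5},{"dp":[0.14,-1,0.3],"rotation":[0,0,-0.198],"jaw":0.5},{"dp":[0.14,-1,0.3],"rotation":[0,0,-0.198],"jaw":0.5},{"dp":[0.14,-1,0.3],"rotation":[0,0,-0.198],"jaw":0.5}]'
python3 - <<'E'
from h import *
from bench import camera
c=camera("wrist");cv2.imwrite("pics/w1.png",cv2.cvtColor(c["image"],cv2.COLOR_RGB2BGR))
P=world(c,True)
for b in blobs((P[...,2]>.02)&(P[...,2]<.036)&(P[...,1]>.1)&(P[...,1]<.4),P,40):print(*b)
goal(.447,.252,.0315,-4.5)
E
```

```text
time: 1.98
ee_pos: [0.4638, 0.0926, 0.1911]
eef_rot: [0.992, 0.123, 0.0, -0.0]
ft_force: [0.1, -0.3, -0.6]
width: 0.0438
grip_force: 0.0
time: 2.98
ee_pos: [0.4491, 0.2393, 0.1457]
eef_rot: [0.737, 0.676, -0.0, -0.0]
ft_force: [1.0, 0.4, -0.5]
width: 0.0437
grip_force: 0.0
[366.6 105.7] 440 537.4 322.4 30.0 14.8 18.9 26.7
[410.  156.8] 410 581.3 269.0 30.4 14.9 -69.5 26.7
[280.5 181. ] 627 446.8 253.4 44.4 13.0 85.2 26.8
[386.3 216.8] 366 554.9 206.0 30.7 14.4 -61.7 26.8
[543.2 257.2] 493 807.5 121.7 81.1 23.4 -18.0 24.7
t 3.02 tcp [449.1 239.4 145.8] dp [ 0.0829 -0.0209  0.7619] rot [-0.0001  0.     -0.0015] w 0.0437 g 0.0 F [-0.3 -0.8  0. ] j [ 0.38  0.26 -1.08  1.78  0.24  1.24 -0.85]
```

View pics/w1.png

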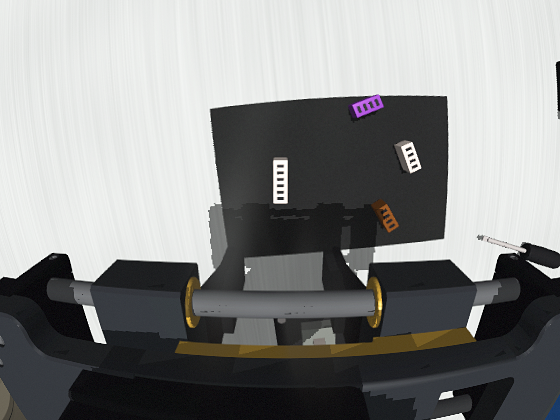

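The wrist view shows the long housing at (280,181) with nothing near it, and the position agrees with the top view, so I'm going down to grip it.

```bash
python3 -m pendant '[{"dp":[0.09,-0.018,0.5],"rotation":[0,0,-0.001],"jaw":0.5},{"dp":[0.09,-0.018,0.5],"rotation":[0,0,-0.001],"jaw":0.5},{"dp":[0.09,-0.018,0.8],"rotation":[0,0,-0.001],"jaw":0.5},{"dp":[0.09,-0.018,0.88],"rotation":[0,0,-0.001],"jaw":0.5},{"dp":[0.09,-0.018,0.88],"rotation":[0,0,-0.001],"jaw":0.5},{"dp":[0.09,-0.018,0.88],"rotation":[0,0,-0.001],"jaw":0.1},{"dp":[0.09,-0.018,0.88],"rotation":[0,0,-0.001],"jaw":0.1},{"dp":[0.09,-0.018,0.88],"rotation":[0,0,-0.001],"jaw":0.1}]' 20
python3 -m pendant '[{"dp":[0,0,0],"rotation":[0,0,0],"jaw":0.1},{"dp":[0,0,0],"rotation":[0,0,0],"jaw":0.1}]'
python3 -m pendant '[{"dp":[0,0,-0.3],"rotation":[0,0,0],"jaw":0.1},{"dp":[0,0,-0.6],"rotation":[0,0,0],"jaw":0.1},{"dp":[0,0,-0.6],"rotation":[0,0,0],"jaw":0.1}]'
python3 - <<'E'
from h import *
goal(.562,-.0125,.10,1)
E
```

```text
time: 4.03
ee_pos: [0.4482, 0.2532, 0.0147]
eef_rot: [0.734, 0.679, 0.0, 0.0]
ft_force: [-0.2, -0.0, 0.3]
width: 0.0211
grip_force: 0.0
time: 4.28
ee_pos: [0.4477, 0.2532, 0.0141]
eef_rot: [0.734, 0.679, -0.0, 0.0]
ft_force: [0.5, -0.1, 0.5]
width: 0.0098
grip_force: 0.0
time: 4.65
ee_pos: [0.4494, 0.2544, 0.107]
eef_rot: [0.734, 0.679, 0.002, 0.001]
ft_force: [-1.3, 0.5, 0.1]
width: 0.009
grip_force: 0.0
t 4.65 tcp [449.4 254.4 107. ] dp [-1.7151  0.8882  0.0476] rot [ 0.0008 -0.0003 -0.0153] w 0.009 g 0.0 F [-1.3  0.5  0.1] j [ 0.32  0.32 -1.06  1.82  0.31  1.18 -0.92]
```

```bash
python3 - <<'E'
from h import *
from bench import camera
c=camera("wrist");cv2.imwrite("pics/w2.png",cv2.cvtColor(c["image"],cv2.COLOR_RGB2BGR))
P=world(c,True)
for b in blobs((P[...,2]>.008)&(P[...,2]<.09)&(P[...,1]>.1)&(P[...,1]<.4),P,40):print(*b)
E
```

```text
[376.5 122.6] 649 537.2 322.6 30.4 14.7 19.5 26.5
[421.4 178.2] 654 581.1 269.2 30.8 15.3 -71.2 26.3
[280.5 205.5] 826 446.6 253.2 44.6 13.5 85.3 26.8
[394.3 242.4] 530 554.9 206.3 30.9 14.7 -60.5 26.5
[549.3 271.6] 164 793.8 135.1 47.4 9.7 -17.8 20.7
```

View pics/w2.png

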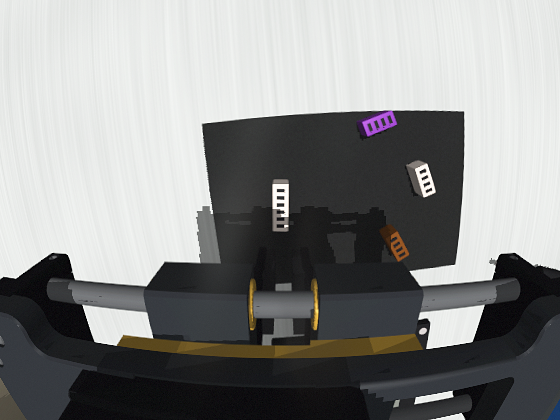

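```bash
python3 - <<'E'
from h import *
from bench import camera,r
c=camera("wrist");P=world(c,True);s=r.read_state()
Q=R.from_quat(s["eef_rot"]).inv().apply((P-s["ee_pos"]).reshape(-1,3))*1000
Q=Q[~np.isnan(Q[:,0])]
for z in range(-60,12,4):
    q=Q[(abs(Q[:,2]-z)<2)&(abs(Q[:,1])<40)&(abs(Q[:,0])<30)]
    if len(q):
        a=q[q[:,1]>0];b=q[q[:,1]<0]
        print(z,len(q),"+y",a[:,1].min().round(1) if len(a) else 0,a[:,1].max().round(1) if len(a) else 0,"-y",b[:,1].max().round(1) if len(b) else 0,b[:,1].min().round(1) if len(b) else 0,"x",q[:,0].min().round(1),q[:,0].max().round(1))
E
```

```text
-60 198 +y 3.9 13.3 -y -4.6 -14.0 x -0.2 11.1
-56 182 +y 3.9 13.1 -y -4.6 -13.8 x -2.6 11.1
-52 108 +y 4.1 12.8 -y -4.7 -13.5 x 8.1 10.6
-48 145 +y 3.8 12.8 -y -4.5 -13.4 x -7.9 10.5
-44 160 +y 3.8 12.6 -y -4.4 -13.2 x -4.3 10.6
-40 112 +y 3.8 12.8 -y -4.5 -13.4 x 8.0 10.6
-36 102 +y 4.0 12.5 -y -4.6 -13.2 x 7.8 10.5
-32 10 +y 5.1 11.1 -y -4.6 -11.7 x 8.1 10.2
```

```bash
python3 - <<'E'
from h import *
from bench import camera,r
c=camera("wrist");s=r.read_state();P=world(c,True)
M=R.from_quat(s["eef_rot"])
im=cv2.cvtColor(c["image"],cv2.COLOR_RGB2BGR)
Ti=np.linalg.inv(c["T"]);K=c["mtx"]
for z in(0,-.01,-.019,-.03,-.04,-.05):
    p=Ti[:3,:3]@(s["ee_pos"]+M.apply([0.01,0,z]))+Ti[:3,3]
    t=np.arctan2(np.hypot(p[0],p[1]),p[2]);n=np.hypot(p[0],p[1])
    u=K[0,0]*t*p[0]/n+K[0,2];v=K[1,1]*t*p[1]/n+K[1,2];print(z,round(u,1),round(v,1))
    cv2.circle(im,(int(u),int(v)),1,(0,0,255),-1)
cv2.imwrite("pics/w3.png",cv2.resize(im[180:350,200:370],None,fx=3.5,fy=3.5,interpolation=cv2.INTER_NEAREST))
Q=M.inv().apply((P-s["ee_pos"]).reshape(-1,3)).reshape(P.shape)*1000
for v in range(236,300,5): print(v,[tuple(Q[v,u].round(0).astype(int)) if c["z_map"][v,u]>0 else None for u in(270,285,300)])
E
```

```text
0 283.7 226.0
-0.01 283.7 231.5
-0.019 283.8 236.9
-0.03 283.9 244.3
-0.04 283.9 251.7
-0.05 284.0 259.9
236 [(np.int64(-37), np.int64(-13), np.int64(102)), (np.int64(-37), np.int64(2), np.int64(102)), (np.int64(-37), np.int64(16), np.int64(102))]
241 [(np.int64(-42), np.int64(-13), np.int64(102)), (np.int64(-42), np.int64(2), np.int64(102)), (np.int64(-42), np.int64(16), np.int64(102))]
246 [(np.int64(-48), np.int64(-13), np.int64(103)), (np.int64(-48), np.int64(2), np.int64(104)), (np.int64(-48), np.int64(17), np.int64(103))]
251 [(np.int64(8), np.int64(-7), np.int64(-35)), (np.int64(-53), np.int64(2), np.int64(102)), (np.int64(10), np.int64(8), np.int64(-38))]
256 [(np.int64(8), np.int64(-7), np.int64(-41)), (np.int64(-58), np.int64(2), np.int64(101)), (np.int64(8), np.int64(8), np.int64(-41))]
261 [(np.int64(8), np.int64(-7), np.int64(-47)), (np.int64(-64), np.int64(2), np.int64(101)), (np.int64(8), np.int64(8), np.int64(-47))]
266 [(np.int64(9), np.int64(-7), np.int64(-54)), (np.int64(-70), np.int64(2), np.int64(103)), (np.int64(9), np.int64(8), np.int64(-54))]
271 [(np.int64(8), np.int64(-7), np.int64(-58)), (np.int64(-75), np.int64(2), np.int64(101)), (np.int64(8), np.int64(7), np.int64(-59))]
276 [(np.int64(8), np.int64(-6), np.int64(-64)), (np.int64(-81), np.int64(2), np.int64(101)), (np.int64(9), np.int64(7), np.int64(-64))]
281 [(np.int64(8), np.int64(-6), np.int64(-67)), (np.int64(-87), np.int64(2), np.int64(102)), (np.int64(8), np.int64(7), np.int64(-68))]
286 [(np.int64(8), np.int64(-6), np.int64(-72)), (np.int64(-93), np.int64(2), np.int64(102)), (np.int64(9), np.int64(7), np.int64(-73))]
291 [(np.int64(32), np.int64(-4), np.int64(-116)), (np.int64(32), np.int64(0), np.int64(-116)), (np.int64(32), np.int64(4), np.int64(-117))]
296 [(np.int64(31), np.int64(-4), np.int64(-118)), (np.int64(32), np.int64(0), np.int64(-119)), (np.int64(32), np.int64(4), np.int64(-119))]
```

View pics/w3.png

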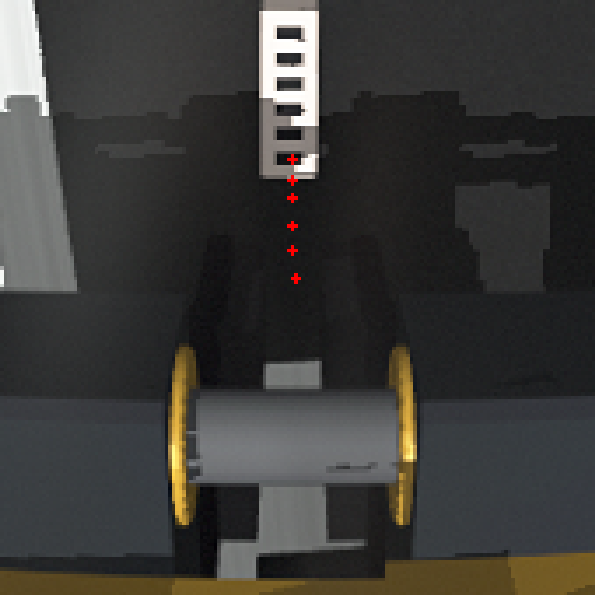

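The fingers end near image row 248, about 33 mm short of the reported TCP (row 226). So the fingers closed above the housing, which hasn't moved. I'll check the offset with the scene camera.

```bash
python3 - <<'E'
from h import *
from bench import camera,r
c=camera("scene");P=world(c);s=r.read_state()
Q=R.from_quat(s["eef_rot"]).inv().apply((P-s["ee_pos"]).reshape(-1,3))*1000
m=(abs(Q[:,0])<20)&(abs(Q[:,1])<25)&(Q[:,2]<60)&(Q[:,2]>-120)
q=Q[m];o=q[np.argsort(-q[:,2])][:12];print(o.round(1).tolist())
w=camera("wrist");P=world(w,True)
Q=R.from_quat(s["eef_rot"]).inv().apply((P-s["ee_pos"]).reshape(-1,3))*1000
m=(abs(Q[:,0])<20)&(abs(Q[:,1])<25)&(Q[:,2]<60);q=Q[m];o=q[np.argsort(-q[:,2])][:10];print(o.round(1).tolist())
goal(.447,.2532,.0,-4.6)
E
```

```text
[]
[[8.9, 8.9, -31.3], [9.1, 10.6, -31.6], [9.3, -10.6, -32.1], [9.3, 10.0, -32.2], [9.4, -13.3, -32.4], [9.4, -12.3, -32.4], [9.4, -11.7, -32.5], [9.5, 11.0, -32.6], [9.5, -12.8, -32.6], [7.8, -5.8, -32.6]]
t 4.9 tcp [447.  252.8 102.9] dp [3.300e-03 6.000e-04 6.863e-01] rot [-0.0003  0.0001  0.0003] w 0.0088 g 0.0 F [ 0.3 -0.7 -0.8] j [ 0.32  0.33 -1.06  1.82  0.31  1.17 -0.92]
```

```bash
python3 -m pendant '[{"dp":[0,0,0.3],"rotation":[0,0,0],"jaw":0.5},{"dp":[0,0,0.5],"rotation":[0,0,0],"jaw":0.5},{"dp":[0,0,0.6],"rotation":[0,0,0],"jaw":0.5},{"dp":[0,0,0.6],"rotation":[0,0,0],"jaw":0.5},{"dp":[0,0,0.73],"rotation":[0,0,0],"jaw":0.5},{"dp":[0,0,0.8],"rotation":[0,0,0],"jaw":0.5},{"dp":[0,0,0.81],"rotation":[0,0,0],"jaw":0.5},{"dp":[0,0,0.81],"rotation":[0,0,0],"jaw":0.5}]' 20
python3 -m pendant '[{"dp":[0,0,0],"rotation":[0,0,0],"jaw":0.1},{"dp":[0,0,0],"rotation":[0,0,0],"jaw":0.1},{"dp":[0,0,0],"rotation":[0,0,0],"jaw":0.1},{"dp":[0,0,0],"rotation":[0,0,0],"jaw":0.1},{"dp":[0,0,0],"rotation":[0,0,0],"jaw":0.1}]'
```

```text
time: 5.9
ee_pos: [0.4478, 0.2534, -0.0173]
eef_rot: [0.734, 0.679, 0.0, 0.0]
ft_force: [0.0, -0.4, -0.0]
width: 0.0438
grip_force: 0.0
time: 6.52
ee_pos: [0.4477, 0.2532, -0.0174]
eef_rot: [0.734, 0.679, 0.0, 0.0]
ft_force: [0.6, -0.3, 1.0]
width: 0.0138
grip_force: 20.0
```

```bash
python3 -m pendant '[{"dp":[0,0,-0.2],"rotation":[0,0,0],"jaw":0.1},{"dp":[0,0,-0.5],"rotation":[0,0,0],"jaw":0.1},{"dp":[0,0,-0.6],"rotation":[0,0,0],"jaw":0.1},{"dp":[0,0,-0.6],"rotation":[0,0,0],"jaw":0.1}]'
python3 - <<'E'
from h import *
from bench import camera,r
w=camera("wrist");P=world(w,True);s=r.read_state()
cv2.imwrite("pics/w4.png",cv2.cvtColor(w["image"],cv2.COLOR_RGB2BGR))
h=cv2.cvtColor(w["image"],cv2.COLOR_RGB2HSV)
Q=R.from_quat(s["eef_rot"]).inv().apply((P-s["ee_pos"]).reshape(-1,3)).reshape(P.shape)*1000
m=(abs(Q[...,0])<35)&(abs(Q[...,1])<30)&(Q[...,2]<10)&(Q[...,2]>-60)
m1=m&(h[...,1]<50)&(h[...,2]>110)
q=Q[m1];print(len(q),np.percentile(q,[2,50,98],axis=0).round(1).tolist())
q=Q[m];f=q[abs(q[:,1])>8];print("finger tip",np.percentile(f[:,2],99))
goal(.562,-.0125,.09,1)
E
```

```text
time: 7.02
ee_pos: [0.4483, 0.2531, 0.0729]
eef_rot: [0.735, 0.679, 0.001, 0.001]
ft_force: [-0.3, -0.4, -0.7]
width: 0.0138
grip_force: 20.0
1456 [[-8.1, -6.9, -46.3], [13.0, -0.4, -45.0], [22.6, 6.0, -25.3]]
finger tip -33.717909783682344
t 7.08 tcp [447.7 252.7  71.9] dp [-1.7021  0.8996 -0.1197] rot [ 0.      0.0001 -0.0154] w 0.0136 g 19.99552309513092 F [-0.3 -0.1 -1.7] j [ 0.29  0.37 -1.04  1.85  0.35  1.12 -0.95]
```

View pics/w4.png

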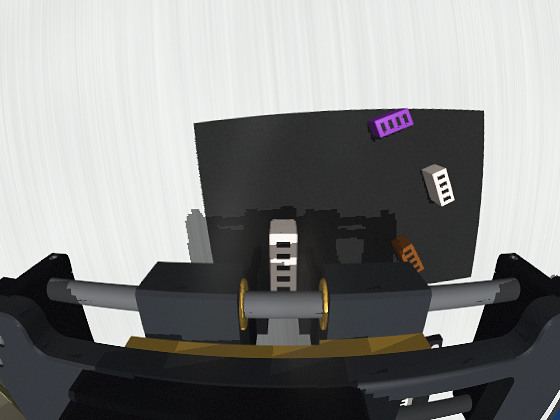

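The long housing is held square between the fingers at (283,255), with its top 45 mm behind the TCP. Next I'll carry it over the long pocket.

```bash
python3 -m pendant '[{"dp":[-0.9,0.45,-0.1],"rotation":[0,0,-0.016],"jaw":0.1},{"dp":[-0.9,0.45,-0.1],"rotation":[0,0,-0.016],"jaw":0.1},{"dp":[-0.9,0.45,-0.1],"rotation":[0,0,-0.016],"jaw":0.1},{"dp":[-0.9,0.45,-0.1],"rotation":[0,0,-0.016],"jaw":0.1}]'
python3 -m pendant '[{"dp":[-0.75,0.53,0],"rotation":[0,0,0],"jaw":0.1},{"dp":[-0.75,0.53,0],"rotation":[0,0,0],"jaw":0.1},{"dp":[-0.75,0.53,0],"rotation":[0,0,0],"jaw":0.1},{"dp":[-0.75,0.53,0],"rotation":[0,0,0],"jaw":0.1}]'
python3 - <<'E'
from h import *
from bench import camera,r
w=camera("wrist");P=world(w,True)
cv2.imwrite("pics/w5.png",cv2.cvtColor(w["image"],cv2.COLOR_RGB2BGR))
for b in blobs((P[...,2]>.036)&(P[...,2]<.05)&(P[...,1]<.12)&(P[...,1]>-.2),P,40):print(*b)
for b in blobs((P[...,2]>.023)&(P[...,2]<.033)&(P[...,1]<.12)&(P[...,1]>-.2),P,40):print(*b)
goal(.562,-.0125,0,1.2)
E
```

```text
time: 7.58
ee_pos: [0.5044, 0.1105, 0.0859]
eef_rot: [0.701, 0.713, -0.001, -0.001]
ft_force: [-0.4, 0.2, -0.5]
width: 0.0137
grip_force: 20.0
time: 8.07
ee_pos: [0.5856, 0.0037, 0.0863]
eef_rot: [0.699, 0.715, -0.0, -0.001]
ft_force: [-0.5, 0.8, 0.0]
width: 0.0142
grip_force: 20.0
[251.5 162.6] 1165 560.1 46.8 43.6 14.5 -87.9 44.7
[147.3 165.7] 746 476.4 45.0 30.6 15.2 -89.1 44.5
[534.1 109.7] 470 820.4 116.3 61.3 18.4 -18.8 25.4
[251.8 183.2] 4169 560.7 13.8 126.3 40.7 -89.0 28.7
[158.4 194.7] 4672 476.6 8.6 133.2 41.5 -89.1 28.7
[270.1 341.1] 200 575.1 -128.5 28.9 3.7 -3.3 28.0
t 8.12 tcp [585.3   4.9  86.7] dp [-0.1127 -0.1571  0.5782] rot [-0.0002 -0.0002  0.0005] w 0.0134 g 19.995777904987335 F [-0.2  0.5 -0.6] j [ 0.64  0.49 -0.93  1.66  0.41  1.21 -0.36]
```

View pics/w5.png

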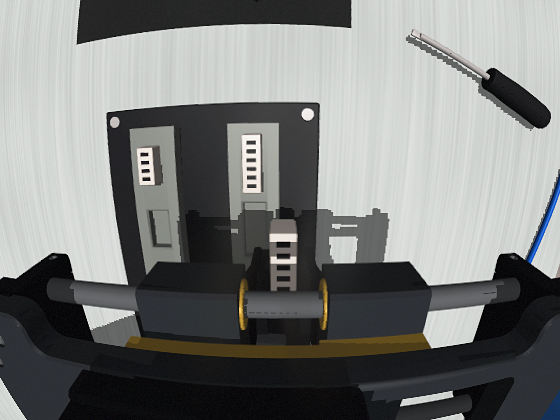

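The pocket's near end shows at (252,210), and the housing fixed on its +y side at (252,163) puts the pocket centre at about (561,-11.6) mm. I'm moving over it and lowering.

```bash
python3 -m pendant '[{"dp":[-0.112,-0.16,0],"rotation":[0,0,0],"jaw":0.1},{"dp":[-0.112,-0.16,0.2],"rotation":[0,0,0],"jaw":0.1},{"dp":[-0.112,-0.16,0.43],"rotation":[0,0,0],"jaw":0.1},{"dp":[-0.112,-0.16,0.48],"rotation":[0,0,0],"jaw":0.1},{"dp":[-0.112,-0.16,0.52],"rotation":[0,0,0],"jaw":0.1},{"dp":[-0.112,-0.16,0.56],"rotation":[0,0,0],"jaw":0.1},{"dp":[-0.112,-0.16,0.58],"rotation":[0,0,0],"jaw":0.1},{"dp":[-0.112,-0.16,0.58],"rotation":[0,0,0],"jaw":0.1}]'
python3 - <<'E'
from h import *
goal(.5614,-.0121,-.001,1.2)
E
```

```text
time: 9.12
ee_pos: [0.5635, -0.013, 0.0014]
eef_rot: [0.699, 0.715, 0.001, 0.0]
ft_force: [1.0, 5.9, 1.4]
width: 0.0135
grip_force: 20.0
t 9.12 tcp [563.5 -13.    1.4] dp [ 0.0063 -0.0141  0.016 ] rot [ 0.0003 -0.0003  0.0003] w 0.0135 g 19.99960631132126 F [1.  5.9 1.4] j [ 0.66  0.55 -0.88  1.79  0.48  1.04 -0.38]
```

```bash
python3 -m pendant '[{"dp":[0.01,-0.012,0],"rotation":[0,0,0],"jaw":0.1},{"dp":[0.01,-0.012,0.014],"rotation":[0,0,0],"jaw":0.1},{"dp":[0.01,-0.012,0.014],"rotation":[0,0,0],"jaw":0.1}]'
python3 -m pendant '[{"dp":[0,0,0],"rotation":[0,0,0],"jaw":0.36},{"dp":[0,0,0],"rotation":[0,0,0],"jaw":0.36},{"dp":[0,0,-0.2],"rotation":[0,0,0],"jaw":0.36},{"dp":[0,0,-0.5],"rotation":[0,0,0],"jaw":0.36},{"dp":[0,0,-0.5],"rotation":[0,0,0],"jaw":0.36},{"dp":[-0.4,0,-0.5],"rotation":[0,0,0],"jaw":0.36},{"dp":[-0.4,0,-0.5],"rotation":[0,0,0],"jaw":0.36}]'
python3 - <<'E'
from h import *
from bench import camera,r
w=camera("wrist");P=world(w,True)
cv2.imwrite("pics/w6.png",cv2.cvtColor(w["image"],cv2.COLOR_RGB2BGR))
for b in blobs((P[...,2]>.036)&(P[...,2]<.06)&(P[...,1]<.12)&(P[...,1]>-.2),P,40):print(*b)
w=camera("top");P=world(w)
for b in blobs((P[...,2]>.036)&(P[...,2]<.06)&(P[...,1]<.12)&(P[...,1]>-.2),P,20):print(*b)
goal(.581,.2685,.09,20)
E
```

```text
time: 9.5
ee_pos: [0.5622, -0.0136, -0.0001]
eef_rot: [0.699, 0.715, 0.001, 0.001]
ft_force: [-0.1, 0.2, 10.0]
width: 0.0139
grip_force: 20.0
time: 10.38
ee_pos: [0.5613, -0.0793, 0.072]
eef_rot: [0.702, 0.712, -0.002, 0.0]
ft_force: [-0.4, 0.7, -0.2]
width: 0.0316
grip_force: 0.0
[285.3  49.3] 1316 560.1 46.2 44.0 14.1 -89.2 44.8
[167.   55.7] 902 476.5 45.0 30.5 14.8 -89.1 44.5
[285.5 133.5] 1272 561.0 -13.1 43.5 13.1 -89.1 44.8
[286.3 210.8] 1191 562.6 -69.3 44.3 13.9 -89.3 44.7
[174.9 211.3] 825 478.3 -70.6 30.1 15.0 -87.4 44.6
[279.6 287. ] 111 558.1 -134.3 22.0 5.6 0.9 36.7
[250.  216.5] 114 559.6 46.1 41.5 11.7 -88.3 43.8
[276. 217.] 131 560.3 -13.4 41.4 14.0 -88.9 43.3
[249.5 253.5] 84 475.3 44.4 30.0 11.5 -88.6 43.4
t 10.47 tcp [561.4 -74.2  72.5] dp [ 2.2817  0.1756 -0.117 ] rot [-0.0002 -0.0001 -0.0524] w 0.0313 g 0.0 F [0.  0.6 0.7] j [ 0.8   0.46 -0.92  1.72  0.4   1.16 -0.22]
```

The long housing is down level with its neighbours: its top reads 44.8 mm against their 44.7. Next is the short one.

```bash
python3 -m pendant '[{"dp":[1,0.08,-0.1],"rotation":[0,0,0],"jaw":0.5},{"dp":[1,0.08,-0.1],"rotation":[0,0,0],"jaw":0.5},{"dp":[1,0.08,-0.1],"rotation":[0,0,0],"jaw":0.5}]'
python3 -m pendant '[{"dp":[1,0.08,0],"rotation":[0,0,-0.053],"jaw":0.5},{"dp":[1,0.08,0],"rotation":[0,0,-0.053],"jaw":0.5},{"dp":[1,0.08,0],"rotation":[0,0,-0.053],"jaw":0.5},{"dp":[1,0.08,0],"rotation":[0,0,-0.053],"jaw":0.5}]'
python3 - <<'E'
from h import *
from bench import camera
P=world(camera("wrist"),True)
for b in blobs((P[...,2]>.02)&(P[...,2]<.036)&(P[...,1]>.1)&(P[...,1]<.4),P,40):print(*b)
goal(.581,.2688,-.0175,19.7)
E
```

```text
time: 10.85
ee_pos: [0.5698, 0.0828, 0.0887]
eef_rot: [0.697, 0.717, 0.001, -0.001]
ft_force: [-0.1, -0.1, -0.8]
width: 0.0429
grip_force: 0.0
time: 11.35
ee_pos: [0.5777, 0.2312, 0.088]
eef_rot: [0.569, 0.822, 0.0, -0.001]
ft_force: [-0.9, -0.6, 0.1]
width: 0.0437
grip_force: 0.0
[278.4  90.2] 695 537.6 322.4 29.6 14.4 19.9 26.7
[305.7 171.7] 656 581.4 269.0 29.7 14.2 -70.5 26.7
[548.2 186.8] 612 824.5 357.3 69.7 11.2 -82.6 27.5
[249.9 229.5] 619 555.7 206.0 30.6 14.5 -61.9 26.8
t 11.4 tcp [578.5 228.8  87.9] dp [0.244  0.1096 0.7025] rot [-0.0001 -0.0001  0.0022] w 0.0436 g 0.0 F [-0.7 -1.2 -0.6] j [ 0.27  0.61 -1.    1.55  0.52  1.27 -0.44]
```

```bash
python3 -m pendant '[{"dp":[0.243,0.112,0],"rotation":[0,0,0.002],"jaw":0.5},{"dp":[0.243,0.112,0.3],"rotation":[0,0,0.002],"jaw":0.5},{"dp":[0.243,0.112,0.55],"rotation":[0,0,0.002],"jaw":0.5},{"dp":[0.243,0.112,0.68],"rotation":[0,0,0.002],"jaw":0.5},{"dp":[0.243,0.112,0.705],"rotation":[0,0,0.002],"jaw":0.5},{"dp":[0.243,0.112,0.705],"rotation":[0,0,0.002],"jaw":0.5},{"dp":[0.243,0.112,0.705],"rotation":[0,0,0.002],"jaw":0.1},{"dp":[0.243,0.112,0.705],"rotation":[0,0,0.002],"jaw":0.1}]'
python3 -m pendant '[{"dp":[0,0,0],"rotation":[0,0,0],"jaw":0.1},{"dp":[0,0,0],"rotation":[0,0,0],"jaw":0.1},{"dp":[0,0,0],"rotation":[0,0,0],"jaw":0.1},{"dp":[0,0,-0.2],"rotation":[0,0,0],"jaw":0.1},{"dp":[0,0,-0.5],"rotation":[0,0,0],"jaw":0.1},{"dp":[0,0,-0.7],"rotation":[0,0,0],"jaw":0.1},{"dp":[0,0,-0.7],"rotation":[0,0,0],"jaw":0.1}]'
python3 - <<'E'
from h import *
from bench import camera,r
w=camera("wrist");P=world(w,True);s=r.read_state()
h=cv2.cvtColor(w["image"],cv2.COLOR_RGB2HSV)
Q=R.from_quat(s["eef_rot"]).inv().apply((P-s["ee_pos"]).reshape(-1,3)).reshape(P.shape)*1000
m=(abs(Q[...,0])<35)&(abs(Q[...,1])<30)&(Q[...,2]<10)&(Q[...,2]>-60)&(h[...,1]<50)&(h[...,2]>110)
q=Q[m];print(len(q),np.percentile(q,[2,50,98],axis=0).round(1).tolist())
q=q[q[:,2]<-40];print(len(q),np.percentile(q,[2,50,98],axis=0).round(1).tolist())
goal(.4774,-.0128,.09,1.0)
E
```

```text
time: 12.4
ee_pos: [0.5832, 0.2674, -0.0164]
eef_rot: [0.576, 0.817, 0.001, 0.0]
ft_force: [0.7, -0.6, -0.1]
width: 0.0306
grip_force: 0.0
time: 13.28
ee_pos: [0.5838, 0.2681, 0.0902]
eef_rot: [0.576, 0.817, 0.002, 0.001]
ft_force: [-0.4, -0.9, -1.1]
width: 0.0135
grip_force: 20.0
1213 [[-8.8, -7.1, -46.8], [10.0, -0.6, -45.4], [17.8, 5.6, -25.6]]
958 [[-9.1, -7.2, -46.9], [7.3, -0.6, -45.6], [17.6, 5.6, -41.0]]
t 13.32 tcp [583.1 267.4  88.4] dp [-1.5232 -1.2907 -0.0124] rot [ 0.0002 -0.      0.0517] w 0.0141 g 19.994780123233795 F [ 0.1 -0.1 -0.3] j [ 0.19  0.64 -0.98  1.5   0.54  1.29 -0.51]
```

```bash
python3 -m pendant '[{"dp":[-0.8,-0.65,0],"rotation":[0,0,0],"jaw":0.1},{"dp":[-0.8,-0.65,0],"rotation":[0,0,0],"jaw":0.1},{"dp":[-0.8,-0.65,0],"rotation":[0,0,0],"jaw":0.1},{"dp":[-0.8,-0.65,0],"rotation":[0,0,0],"jaw":0.1}]'
python3 -m pendant '[{"dp":[-0.73,-0.63,0],"rotation":[0,0,0.052],"jaw":0.1},{"dp":[-0.73,-0.63,0],"rotation":[0,0,0.052],"jaw":0.1},{"dp":[-0.73,-0.63,0],"rotation":[0,0,0.052],"jaw":0.1},{"dp":[-0.73,-0.63,0],"rotation":[0,0,0.052],"jaw":0.1}]'
python3 - <<'E'
from h import *
from bench import camera
P=world(camera("wrist"),True)
for b in blobs((P[...,2]>.036)&(P[...,2]<.05)&(P[...,1]<.12)&(P[...,1]>-.2),P,40):print(*b)
goal(.478,-.0152,-.0005,1.0)
E
```

```text
time: 13.82
ee_pos: [0.5304, 0.1181, 0.0864]
eef_rot: [0.578, 0.816, -0.001, -0.0]
ft_force: [0.3, 1.3, -0.1]
width: 0.0139
grip_force: 20.0
time: 14.32
ee_pos: [0.4786, -0.0143, 0.0873]
eef_rot: [0.702, 0.712, -0.0, -0.0]
ft_force: [0.8, 0.7, 0.3]
width: 0.0138
grip_force: 20.0
[391.3 143.6] 1141 559.9 46.7 43.6 15.2 -88.4 44.6
[282.  141.5] 755 475.9 45.6 29.5 13.3 -89.0 44.8
[386.1 217.9] 1037 560.8 -13.3 44.3 15.1 -88.5 44.7
[381.7 258. ] 126 561.1 -48.2 14.7 5.1 10.8 43.0
t 14.38 tcp [479.  -12.7  87.5] dp [-0.0168 -0.0072  0.5866] rot [ 0.     -0.0001 -0.0003] w 0.0139 g 19.995009899139404 F [ 0.2  0.5 -0.4] j [ 0.91  0.25 -1.07  1.92  0.24  1.11 -0.24]
```

```bash
python3 -m pendant '[{"dp":[-0.016,-0.01,0.1],"rotation":[0,0,0],"jaw":0.1},{"dp":[-0.016,-0.01,0.3],"rotation":[0,0,0],"jaw":0.1},{"dp":[-0.016,-0.01,0.45],"rotation":[0,0,0],"jaw":0.1},{"dp":[-0.016,-0.01,0.5],"rotation":[0,0,0],"jaw":0.1},{"dp":[-0.016,-0.01,0.54],"rotation":[0,0,0],"jaw":0.1},{"dp":[-0.016,-0.01,0.57],"rotation":[0,0,0],"jaw":0.1},{"dp":[-0.016,-0.01,0.585],"rotation":[0,0,0],"jaw":0.1},{"dp":[-0.016,-0.01,0.585],"rotation":[0,0,0],"jaw":0.1}]'
python3 - <<'E'
from h import *
goal(.478,-.0152,-.001,1)
E
```

```text
time: 15.38
ee_pos: [0.4779, -0.0159, 0.0006]
eef_rot: [0.702, 0.713, 0.0, 0.001]
ft_force: [-2.9, 1.0, 4.6]
width: 0.0137
grip_force: 20.0
t 15.38 tcp [477.9 -15.9   0.6] dp [0.0044 0.0004 0.0109] rot [ 0.0002  0.0001 -0.0003] w 0.0137 g 20.003593862056732 F [-2.9  1.   4.6] j [ 0.81  0.39 -0.98  2.    0.4   0.96 -0.35]
```

```bash
python3 -m pendant '[{"dp":[0.003,0.003,0.013],"rotation":[0,0,0],"jaw":0.1},{"dp":[0.003,0.003,0.013],"rotation":[0,0,0],"jaw":0.1},{"dp":[0.003,0.003,0.01],"rotation":[0,0,0],"jaw":0.36},{"dp":[0.003,0.003,0.01],"rotation":[0,0,0],"jaw":0.36},{"dp":[0.003,0.003,-0.2],"rotation":[0,0,0],"jaw":0.36},{"dp":[0.003,0.003,-0.5],"rotation":[0,0,0],"jaw":0.36},{"dp":[0,0,-0.7],"rotation":[0,0,0],"jaw":0.36},{"dp":[0,0,-0.7],"rotation":[0,0,0],"jaw":0.36}]'
python3 -m pendant '[{"dp":[-0.6,0.3,0],"rotation":[0,0,0],"jaw":0.45},{"dp":[-0.6,0.3,0],"rotation":[0,0,0],"jaw":0.45},{"dp":[-0.6,0.3,0],"rotation":[0,0,0],"jaw":0.45}]'
python3 - <<'E'
from h import *
from bench import camera,r
for n,a in(("wrist",40),("top",12)):
    w=camera(n);P=world(w,n=="wrist")
    for b in blobs((P[...,2]>.036)&(P[...,2]<.055)&(P[...,1]<.12)&(P[...,1]>-.2)&(P[...,0]>.4)&(P[...,0]<.6),P,a):print(*b)
goal(.560,-.1474,.09,96)
E
```

```text
time: 16.38
ee_pos: [0.4789, -0.0161, 0.1068]
eef_rot: [0.702, 0.712, 0.001, 0.002]
ft_force: [0.2, -0.5, -1.3]
width: 0.0314
grip_force: 0.0
time: 16.75
ee_pos: [0.5238, -0.108, 0.1033]
eef_rot: [0.703, 0.711, -0.0, -0.001]
ft_force: [0.3, 0.8, -0.9]
width: 0.0384
grip_force: 0.0
[332.7  25.5] 978 559.8 45.9 43.8 14.4 -89.7 44.7
[225.9  25.8] 691 476.1 44.4 30.3 14.7 -88.9 44.7
[333.2  96.8] 1048 560.9 -13.2 44.0 14.8 -89.3 44.7
[226.1  96.8] 714 477.0 -14.1 29.3 15.0 -89.1 44.7
[332.5 167.1] 1016 562.1 -69.4 43.9 14.7 -89.0 44.8
[228.3 167.5] 679 478.2 -70.7 30.2 14.1 -88.8 44.7
[320.3 247.3] 381 557.9 -141.8 32.1 20.6 7.3 37.2
[250.  216.5] 113 559.6 46.1 41.5 11.8 -88.3 43.6
[276.2 216.9] 130 560.3 -13.4 41.4 14.0 -88.7 42.9
[297.1 217. ] 88 561.6 -61.6 27.6 14.1 -88.4 42.9
[249.5 253.5] 83 475.3 44.5 30.0 11.4 -88.4 43.1
[275.5 253.5] 83 477.0 -14.7 29.7 11.4 -88.4 43.5
[298.5 253.5] 60 478.4 -67.1 20.6 11.4 -88.5 43.5
t 16.85 tcp [ 523.2 -104.3  103.9] dp [-0.2911  0.2409  0.0919] rot [ 0.     -0.0003 -0.2641] w 0.0389 g 0.0 F [ 0.3 -0.1  0.5] j [ 0.96  0.36 -1.    1.77  0.32  1.19 -0.12]
```

Both housings are down level with their neighbours (44.7 mm). Next I'll turn the hand and hover beyond the thumbscrew to measure it.

```bash
python3 -m pendant '[{"dp":[-0.287,0.6,0],"rotation":[0,0,-0.264],"jaw":0.45},{"dp":[-0.287,0.6,0],"rotation":[0,0,-0.264],"jaw":0.45},{"dp":[-0.287,0.6,0],"rotation":[0,0,-0.264],"jaw":0.45},{"dp":[-0.287,0.6,0],"rotation":[0,0,-0.264],"jaw":0.45},{"dp":[-0.287,0.6,0],"rotation":[0,0,-0.264],"jaw":0.45},{"dp":[-0.287,0.6,0],"rotation":[0,0,-0.264],"jaw":0.45},{"dp":[-0.287,0.6,0],"rotation":[0,0,-0.264],"jaw":0.45},{"dp":[-0.287,0.6,0],"rotation":[0,0,-0.264],"jaw":0.45}]'
python3 -m pendant '[{"dp":[0,0,0],"rotation":[0,0,-0.025],"jaw":0.45},{"dp":[0,0,0],"rotation":[0,0,-0.025],"jaw":0.45}]'
python3 - <<'E'
from h import *
from bench import camera,r
w=camera("wrist");P=world(w,True);cv2.imwrite("pics/w7.png",cv2.cvtColor(w["image"],cv2.COLOR_RGB2BGR))
for b in blobs((P[...,2]>.072)&(P[...,2]<.095)&(P[...,1]<-.1)&(P[...,1]>-.2)&(P[...,0]>.5)&(P[...,0]<.6),P,40):print(*b)
goal(.560,-.1474,.03,96)
E
```

```text
time: 17.85
ee_pos: [0.6142, -0.1451, 0.1049]
eef_rot: [0.023, 1.0, -0.0, 0.0]
ft_force: [0.2, -0.0, -0.6]
width: 0.039
grip_force: 0.0
time: 18.1
ee_pos: [0.6142, -0.1453, 0.1048]
eef_rot: [-0.051, 0.999, 0.0, -0.0]
ft_force: [-0.7, 1.1, -0.3]
width: 0.0394
grip_force: 0.0
[290.5 152.9] 1066 558.4 -147.3 44.1 11.3 4.4 82.4
t 18.15 tcp [ 614.3 -145.6  104.9] dp [0.3612 0.0238 0.4992] rot [ 0.0001  0.     -0.0007] w 0.0391 g 0.0 F [-0.2  0.5  0.4] j [ 0.98  0.73 -1.21  1.51  0.68  1.38  1.39]
```

View pics/w7.png

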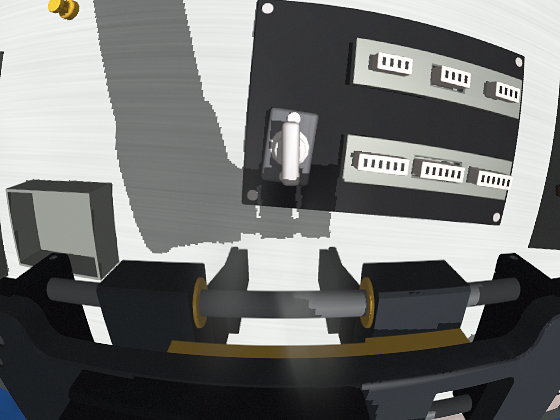

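The bar is at (290,153), centred at (558.4,-147.3) mm with its long axis at 4.4° and its top at 82 mm. Joint 7 reads +1.39 and falls as the hand turns clockwise, which leaves ample range. I'll grip the bar now.

```bash
python3 -m pendant '[{"dp":[0.37,0.028,0],"rotation":[0,0,0.003],"jaw":0.4},{"dp":[0.37,0.028,0],"rotation":[0,0,0.003],"jaw":0.4},{"dp":[0.37,0.028,0.2],"rotation":[0,0,0.003],"jaw":0.4},{"dp":[0.37,0.028,0.4],"rotation":[0,0,0.003],"jaw":0.4},{"dp":[0.37,0.028,0.5],"rotation":[0,0,0.003],"jaw":0.4},{"dp":[0.37,0.028,0.5],"rotation":[0,0,0.003],"jaw":0.4}]' 45
python3 -c "
from h import *
goal(.5586,-.147,.03,94.8)"
python3 -m pendant '[{"dp":[0,0,0],"rotation":[0,0,0],"jaw":0.05},{"dp":[0,0,0],"rotation":[0,0,0],"jaw":0.05},{"dp":[0,0,0],"rotation":[0,0,0],"jaw":0.05},{"dp":[0,0,0],"rotation":[0,0,0],"jaw":0.05},{"dp":[0,0,0],"rotation":[0,0,0],"jaw":0.05}]'
python3 -c "
from h import *
from bench import r
goal(.5586,-.147,.03,94.8);print(r.read_state()['torque'])"
```

```text
time: 18.9
ee_pos: [0.5588, -0.1478, 0.0296]
eef_rot: [-0.041, 0.999, 0.0, -0.0]
ft_force: [-0.3, 0.7, -0.0]
width: 0.0354
grip_force: 0.0
t 18.9 tcp [ 558.8 -147.8   29.6] dp [ 0.0008  0.0054 -0.0025] rot [ 0.0001 -0.0001 -0.0002] w 0.0354 g 0.0 F [-0.3  0.7 -0. ] j [ 1.07  0.71 -1.2   1.72  0.71  1.22  1.34]
time: 19.52
ee_pos: [0.5591, -0.1459, 0.0307]
eef_rot: [-0.042, 0.999, 0.001, 0.0]
ft_force: [-2.4, 6.5, 2.6]
width: 0.0117
grip_force: 45.0
t 19.52 tcp [ 559.1 -145.9   30.7] dp [ 0.0042 -0.0068  0.0047] rot [0.0004 0.0002 0.0002] w 0.0117 g 44.97020959854126 F [-2.4  6.5  2.6] j [ 1.07  0.71 -1.2   1.72  0.71  1.22  1.35]
[ 1.55991232  0.19749752 -0.02598707]
```

```bash
python3 -m pendant '[{"dp":[0,0,0],"rotation":[0,0,0.02],"jaw":0.05},{"dp":[0,0,0],"rotation":[0,0,0.045],"jaw":0.05},{"dp":[0,0,0],"rotation":[0,0,0.07],"jaw":0.05},{"dp":[0,0,0],"rotation":[0,0,0.095],"jaw":0.05},{"dp":[0,0,0],"rotation":[0,0,0.12],"jaw":0.05},{"dp":[0,0,0],"rotation":[0,0,0.14],"jaw":0.05},{"dp":[0,0,0],"rotation":[0,0,0.14],"jaw":0.05}]'
python3 -c "
from h import *
from bench import r
goal(.5591,-.1459,.03,44.4);print(r.read_state()['torque'])"
```

```text
time: 20.4
ee_pos: [0.5593, -0.1455, 0.0307]
eef_rot: [0.388, 0.922, 0.001, 0.0]
ft_force: [-1.0, 7.5, 3.0]
width: 0.0115
grip_force: 45.0
t 20.4 tcp [ 559.3 -145.5   30.7] dp [-0.001  -0.0031  0.0047] rot [ 0.0004 -0.0001 -0.0001] w 0.0115 g 44.99342679977417 F [-1.   7.5  3. ] j [ 0.98  0.61 -1.04  1.72  0.57  1.15  0.55]
[ 1.64807099 -0.07291142 -0.11091643]
```

Turned 50° freely: the axial moment of -0.11 N m is just the thread friction. From here I'll go in small steps and watch the moment.

```bash
cat > q.py <<'E'
from bench import r
import numpy as np
s=r.read_state();q=s["eef_rot"];print("##",round(s["time"],2),"yawx",round(float(np.degrees(2*np.arctan2(q[1],q[0]))),2),"Tz",round(float(s["torque"][2]),3),"w",round(s["width"],4),"F",np.round(s["ft_force"],1))
E
python3 q.py
python3 -m pendant '[{"dp":[0,0,0],"rotation":[0,0,0.015],"jaw":0.05},{"dp":[0,0,0],"rotation":[0,0,0.03],"jaw":0.05}]' >/dev/null; python3 q.py
python3 -m pendant '[{"dp":[0,0,0],"rotation":[0,0,0.015],"jaw":0.05},{"dp":[0,0,0],"rotation":[0,0,0.03],"jaw":0.05}]' >/dev/null; python3 q.py
```

```text
## 20.4 yawx 134.37 Tz -0.111 w 0.0115 F [-1.   7.5  3. ]
## 20.65 yawx 123.57 Tz 1.102 w 0.0127 F [-0.7  6.9  3. ]
## 20.9 yawx 112.83 Tz 1.551 w 0.0149 F [-0.5  4.9  3.1]
```

The moment jumped to 1.1 N m and the grip is wedging wider, so the screw has seated. I'll ease the hand back until the pads lie flat on the bar again, then read the seat angle.

```bash

python3 -m pendant '[{"dp":[0,0,0],"rotation":[0,0,-0.014],"jaw":0.05},{"dp":[0,0,0],"rotation":[0,0,-0.014],"jaw":0.05}]' >/dev/null; python3 q.py
python3 -m pendant '[{"dp":[0,0,0],"rotation":[0,0,-0.007],"jaw":0.05},{"dp":[0,0,0],"rotation":[0,0,-0.007],"jaw":0.05}]' >/dev/null; python3 q.py
python3 -m pendant '[{"dp":[0,0,0],"rotation":[0,0,-0.007],"jaw":0.05},{"dp":[0,0,0],"rotation":[0,0,-0.007],"jaw":0.05}]' >/dev/null; python3 q.py
python3 -m pendant '[{"dp":[0,0,0],"rotation":[0,0,-0.007],"jaw":0.05},{"dp":[0,0,0],"rotation":[0,0,-0.007],"jaw":0.05}]' >/dev/null; python3 q.py
```

```text
## 21.15 yawx 118.07 Tz 0.832 w 0.0137 F [-0.1  6.4  3.4]
## 21.4 yawx 120.52 Tz 0.538 w 0.0132 F [-0.8  7.3  3.4]
## 21.65 yawx 123.02 Tz 0.424 w 0.0126 F [0.3 6.8 3.2]
## 21.9 yawx 125.53 Tz 0.423 w 0.0119 F [3.4 6.1 0.6]
```

```bash

python3 -m pendant '[{"dp":[0,0,0],"rotation":[0,0,-0.004],"jaw":0.05},{"dp":[0,0,0],"rotation":[0,0,-0.004],"jaw":0.05}]' >/dev/null; python3 q.py
python3 -m pendant '[{"dp":[0,0,0],"rotation":[0,0,-0.004],"jaw":0.05},{"dp":[0,0,0],"rotation":[0,0,-0.004],"jaw":0.05}]' >/dev/null; python3 q.py
python3 -m pendant '[{"dp":[0,0,0],"rotation":[0,0,0],"jaw":0.05},{"dp":[0,0,0],"rotation":[0,0,0],"jaw":0.05}]' >/dev/null; python3 q.py
```

```text
## 22.15 yawx 126.93 Tz 0.18 w 0.0118 F [ 2.5  5.5 -1.1]
## 22.4 yawx 128.34 Tz -0.036 w 0.0116 F [2.9 4.5 0.4]
## 22.65 yawx 128.32 Tz -0.011 w 0.0119 F [ 2.7  5.5 -0.8]
```

```bash

python3 -m pendant '[{"dp":[0,0,0],"rotation":[0,0,0.003],"jaw":0.05},{"dp":[0,0,0],"rotation":[0,0,0.003],"jaw":0.05}]' >/dev/null; python3 q.py
python3 -m pendant '[{"dp":[0,0,0],"rotation":[0,0,0.003],"jaw":0.05},{"dp":[0,0,0],"rotation":[0,0,0.003],"jaw":0.05}]' >/dev/null; python3 q.py
python3 -m pendant '[{"dp":[0,0,0],"rotation":[0,0,0.003],"jaw":0.05},{"dp":[0,0,0],"rotation":[0,0,0.003],"jaw":0.05}]' >/dev/null; python3 q.py
python3 -m pendant '[{"dp":[0,0,0],"rotation":[0,0,0.003],"jaw":0.05},{"dp":[0,0,0],"rotation":[0,0,0.003],"jaw":0.05}]' >/dev/null; python3 q.py
```

```text
## 22.9 yawx 127.25 Tz 0.182 w 0.0116 F [ 2.6  5.7 -0.7]
## 23.15 yawx 126.19 Tz 0.517 w 0.0114 F [ 2.7  4.7 -0.3]
## 23.4 yawx 125.13 Tz 0.649 w 0.012 F [ 3.7  4.8 -0.2]
## 23.65 yawx 124.07 Tz 0.761 w 0.0121 F [ 3.   5.  -0.3]
```

Pushing clockwise again, the moment starts to climb at a hand angle of about 127.3°, which matches the screw being against its seat. A quarter turn back means about 217.5°.

```bash

python3 -m pendant '[{"dp":[0,0,0],"rotation":[0,0,-0.02],"jaw":0.05},{"dp":[0,0,0],"rotation":[0,0,-0.045],"jaw":0.05},{"dp":[0,0,0],"rotation":[0,0,-0.07],"jaw":0.05},{"dp":[0,0,0],"rotation":[0,0,-0.095],"jaw":0.05},{"dp":[0,0,0],"rotation":[0,0,-0.115],"jaw":0.05},{"dp":[0,0,0],"rotation":[0,0,-0.13],"jaw":0.05},{"dp":[0,0,0],"rotation":[0,0,-0.13],"jaw":0.05}]' >/dev/null; python3 q.py
python3 -m pendant '[{"dp":[0,0,0],"rotation":[0,0,-0.02],"jaw":0.05},{"dp":[0,0,0],"rotation":[0,0,-0.045],"jaw":0.05},{"dp":[0,0,0],"rotation":[0,0,-0.07],"jaw":0.05},{"dp":[0,0,0],"rotation":[0,0,-0.095],"jaw":0.05},{"dp":[0,0,0],"rotation":[0,0,-0.115],"jaw":0.05},{"dp":[0,0,0],"rotation":[0,0,-0.13],"jaw":0.05},{"dp":[0,0,0],"rotation":[0,0,-0.13],"jaw":0.05},{"dp":[0,0,0],"rotation":[0,0,-0.13],"jaw":0.05}]' >/dev/null; python3 q.py
python3 - <<'E'
from h import *
from bench import camera,r
w=camera("wrist");P=world(w,True);s=r.read_state();cv2.imwrite("pics/w8.png",cv2.cvtColor(w["image"],cv2.COLOR_RGB2BGR))
print(np.round(s["joint_positions"],2),np.abs(s["joint_vel"]).max(),s["ee_pos"],s["grip_force"])
for b in blobs((P[...,2]>.075)&(P[...,2]<.09)&(P[...,1]<-.1)&(P[...,1]>-.2)&(P[...,0]>.5)&(P[...,0]<.6),P,20):print(*b)
w=camera("top");P=world(w)
for b in blobs((P[...,2]>.036)&(P[...,2]<.055)&(P[...,1]<.12)&(P[...,1]>-.2)&(P[...,0]>.4)&(P[...,0]<.6),P,12):print(*b)
E
```

```text
## 24.52 yawx 170.9 Tz 0.059 w 0.0119 F [ 3.8  5.5 -1.1]
## 25.52 yawx 217.64 Tz 0.083 w 0.0116 F [ 4.2  7.3 -1.3]
[ 1.12  0.79 -1.3   1.72  0.79  1.27  1.86] 0.0019466436278759124 [ 0.56007255 -0.14558262  0.03074777] 44.68322932720184
[283.1 263.6] 1805 552.9 -151.9 27.0 26.8 -7.9 82.4
[250.  216.5] 114 559.6 46.1 41.4 11.9 -88.6 43.9
[276.1 217. ] 130 560.2 -13.4 41.4 14.1 -88.4 43.3
[300.3 217.2] 128 561.7 -69.6 43.7 14.0 -88.8 43.2
[249.5 253.5] 83 475.3 44.4 29.8 11.5 -88.5 43.4
[275.5 253.5] 84 477.0 -14.7 29.7 11.4 -88.5 43.4
[300.1 253.5] 77 478.5 -70.5 27.6 11.5 -88.4 43.5
```

View pics/w8.png

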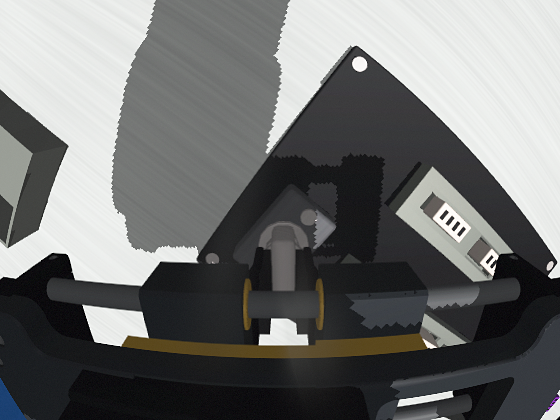

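The bar at (283,255) lies flat and square between the pads, and the hand is at rest. Both housings are still seated, so I'm handing in.

```bash
python3 -c "
from bench import r
print(r.close_job())"
```

```text
the job is handed in; nothing more can be done
None
```

I handed the job in at about 25.6 s: both housings are fully down in their pockets, and the thumbscrew was seated, backed off a quarter turn (to within a degree or so by the hand's angle) and is still gripped and held still there.

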